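# Lock the casting mould's brass screw with the slot key

## Task

The brass screw on the lid of the plaster casting mould is still loose. Take the orange slot key from its wooden rack, set its blade in the slot of the brass screw and turn that screw clockwise to its stop, then stand the key back in the rack's pocket and let go. Leave the steel screw tight as it is.

Things in the scene. Friction and masses are not known exactly. Their poses are not given: they have to be found in the camera images.
- key: Loose slot key upright in the rack, 100 mm tall. Origin: centre of the blade's lower tip; z up, x along the blade. From the tip up: steel blade 36 mm wide (x), 6 mm thick (y, 4 mm at the tip) to 22 mm; 14 mm shaft to 45 mm; black collar 60 x 34 mm to 50 mm; orange handle 44 (x) x 22 mm (y) from 50 to 100 mm. Grip it across the 22 mm, fingers closing along y. Same after a half turn about z.
- rack: Fixed wooden block 100 x 70 x 60 mm (x, y, z), origin at the centre of its underside on the table. A pocket 49 mm (x) by 17 mm (y) goes down through its centre. Blade and shaft of the key hang in it and the key's collar rests on the block's top, so that the key's tip stands 15 mm above the block's underside, blade along the block's x (either way round).
- brass_slot (a point): Centre of the brass screw head's top face, about 61 mm above the table; turns with the head: x along the slot, z up. Head 48 mm in diameter; slot 14 mm wide (19 mm at its chamfered mouth), 12 mm deep, open at both ends. The brass and the steel screw sit 124 mm apart on the mould's lid, either one at either end.
- brass_screw (a joint): Turn of the brass screw in rad: 0 fully loose, grows clockwise seen from above, stop at 1.05 (60 degrees), where the slot lines up with the two red marks beside it. Starts between 0 and 0.2. It stays where it is left (friction about 0.08 N m). The blade has about 13 degrees of play each way in the slot.
- steel_screw (a joint): Turn of the steel screw at the other end of the lid, same size and sense: 1.05 is tight at its stop, as it starts.
There are look-alikes about, which are no part of the job. There is more than one size of the key; the one meant has the size given above.

How it is judged (in metres and radians):
On the way, in this order (a step that is already met when the one before it is completed fails the run):
1. the key's blade is in the slot of the still loose brass screw (horizontal distance between key and brass_slot below 0.015 m and z of key in the frame of brass_slot below -0.005 m and value of joint brass_screw below 0.7 rad), for 0.1 s.
2. the brass screw is turned to within 10 degrees of its stop, the key's blade in its slot (value of joint brass_screw above 0.87 rad and horizontal distance between key and brass_slot below 0.015 m and z of key in the frame of brass_slot below -0.003 m), for 0.1 s.
At the end, for the whole second after the job is handed in: The brass screw is within 10 degrees of its stop (joint above 0.87 rad), the steel screw likewise still tight, and the key stands at rest in the rack's pocket, within 20 mm of its centre, its tip less than 25 mm above the block's underside, tilted less than 10 degrees (value of joint each of brass_screw, steel_screw above 0.87 rad and horizontal distance between key and rack below 0.02 m and z of key in the frame of rack below 0.025 m and angle between key's own z axis and vertical below 0.18 rad and linear speed of key below 0.02 m/s); the robot touches nothing.
It fails at once if the steel screw is loosened by more than 10 degrees (value of joint steel_screw below 0.87 rad).
It also fails if it takes over 51 s, if anything falls off the work surface, if the arm or the gripper's body presses on something with over 40 N, if the wrist force passes 120 N, or if a joint passes its speed limit or range.

## Robot

A 7-joint arm with a two-finger parallel gripper is mounted at the origin on a cart in front of the work surface, level with it; the furniture and walls round the work are solid. World frame = base frame: x ahead of the robot, y to its left, z up, the work surface at z = 0. Lengths are in mm, angles in degrees, forces in N, time in s.
With the tool pointing down it reaches from about 425 to 950 mm from the base axis. Payload 4.7 kg.
Tool frame: the origin (TCP) lies midway between the tips of the shut fingers; the grasp point (between the pads) lies 19 mm behind it; z points along the fingers, y is the line along which they close (so a half turn about z gives the same grasp; the last joint's range is limited). The gripper opens to 87 mm and grips with 3 to 60 N. Pads are 19 mm wide; open, the fingers measure 117 mm over their backs; the gripper's body (75 mm by 190 mm) begins 51 mm behind the grasp point.
Start: joints at [63.547, 26.849, -2.785, 87.806, 1.381, 65.374, -4.715], TCP at [283.152, -612.76, 222.573] pointing down, gripper open.
Joint ranges: [-148.3, 148.3], [-19.14, 114.17], [-79.39, 73.82], [5.75, 140.21], [-59.74, 239.74], [12.07, 113.84], [-152.46, 152.46]. Speed limits (degrees/s): [147.25, 147.25, 180, 180, 180, 180, 180].

## Interface

Orientations are given as a 3x3 rotation matrix whose columns are the frame's x, y, z axes.
In Python, from bench import manip, optics gives the robot as it stands. The module is installed in compiled form; this text tells all that it offers.
- The arm moves only by the tool apply_moves, never from a script. Its argument "motion" is one flat list of numbers, 7 for each row, row after row: the opening, from 0 (shut) to 1 (fully open), then the shift along the tool's x, y, z in mm, then the turn, a rotation vector about the tool's x, y, z in degrees. A call has exactly 5 rows; each row is the pose to reach, as a shift and turn from the pose commanded when the call began, along the tool's axes at that moment; what a row does not reach only later rows make up. A row lasts 1/8 s, in which the tool goes at most 62.5 mm and 10.7 degrees, less where a joint would pass 70% of its speed; a pose out of reach is approached as far as the arm can. A call with a gripper value outside its range is refused whole. The fingers move at their own pace and stop on an object; the grip force is fixed at half the most. Time passes only in rows, so rows that repeat a pose let the fingers close, or fill a call up. It gives the time, the measured TCP pose, the force, the opening and the grip force at its end, in the units of the state.
- manip.get_state(): the state, without advancing time (a new reading comes with each control period).
- optics.get_image(name): name is "scene" or "top"; returns a dict with "pixels" (480x640x3 uint8, red, green, blue), "depth" (480x640 float32, mm along the optical axis (not along the pixel's ray), 0 where there is no reading), "fovy" (degrees; the focal length in pixels is half the picture's height over the tangent of half this angle, whatever the lens; pixels are square), "cx", "cy" (the principal point, pixels), "origin" and "orientation" of the camera in the world. Camera axes: x right, y down, z forward; pixel columns grow to the right and rows downward; lengths in mm; the calibration is good to about 2 mm. A picture is of the moment at which its call begins.
- manip.job_done(): hands the job in; it is judged then, once.
The state is a dict: "time_s": time; "joints": joint angles; "dq": joint speeds; "effort": joint torques, N m; "eef_pos": TCP position; "tcp_rot": TCP orientation; "ft_force": force on the tool from outside, world axes, zero at the start; "torque": the same for the moment, N m; "gripper_width": finger opening in mm; "grasp_force": force on a finger pad.
Only numpy, scipy, OpenCV 4.12 (cv2) and the standard library are available. Lean on these libraries where they do the work, as an engineer would, in place of code of your own. Each camera call takes 0.05 s, during which the arm holds its last target. There are 200 camera calls.

## Working session

There is one attempt and no reset: what is moved stays moved. The work goes in short steps, Python scripts to look and compute and a tool call to move; the robot and the scene stay as the last step left them, time stands still between calls to the robot, and variables do not carry over. Pictures are saved under pics/ and viewed, at most 10 in all, crops included, and the job is handed in when it is done.

Besides the shell and the picture viewer there is one more tool, called after "Request:" as name(argument=value, ...) on one line, values as JSON. apply_moves: Moves the arm, as the interface text tells. Its arguments: {"type":"object","properties":{"motion":{"type":"array"}},"required":["motion"]}

```bash
mkdir -p pics; cat > h.py <<'E'
import numpy as np, cv2
from bench import manip, optics
def grab(n):
    im=optics.get_image(n); im['f']=240/np.tan(np.radians(im['fovy']/2)); return im
def save(im,name,box=None,s=1):
    p=im['pixels'][:,:,::-1]
    if box: p=p[box[1]:box[3],box[0]:box[2]]
    cv2.imwrite('pics/'+name,cv2.resize(p,None,fx=s,fy=s,interpolation=cv2.INTER_CUBIC))
def R(im): return np.array(im['orientation']).reshape(3,3)
def ray(im,u,v):
    return R(im)@np.array([(u-im['cx'])/im['f'],(v-im['cy'])/im['f'],1.])
def onplane(im,u,v,z):
    d=ray(im,u,v);o=np.array(im['origin']);return o+d*(z-o[2])/d[2]
def pts(im):
    v,u=np.mgrid[:480,:640];d=im['depth']
    c=np.stack([(u-im['cx'])/im['f']*d,(v-im['cy'])/im['f']*d,d],-1)
    return c@R(im).T+np.array(im['origin'])
E
python3 - <<'E'
from h import *
for n in('scene','top'):
    im=grab(n);save(im,n+'0.png');print(n,im['fovy'],im['cx'],im['cy'],im['origin'],np.round(R(im),3).tolist(),(im['depth']>0).mean())
s=manip.get_state();print(s)
E
```

```text
scene 51.11600044545224 313.95921035527334 239.8449813390039 [-227.14034636  585.71053487  439.30158803] [[-0.588, -0.335, 0.736], [-0.809, 0.214, -0.548], [0.026, -0.917, -0.397]] 0.996162109375
top 42.726399983416506 316.1048944406172 236.06553832662098 [ 263.51589442   63.64971652 1002.14097632] [[0.01, -0.977, 0.212], [-1.0, -0.009, 0.006], [-0.004, -0.212, -0.977]] 0.99615234375
{'time_s': 0.1, 'joints': array([63.54768647, 26.89165381, -2.78417839, 87.86837735,  1.38181242,
       65.37485924, -4.71593338]), 'dq': array([ 0.04104259,  0.02142848, -0.00963652, -0.20484137, -0.03451354,
       -0.017048  ,  0.08109209]), 'effort': array([ 3.75115487e-04, -5.09171319e+01, -8.10756907e-02, -2.36828345e+01,
       -6.14206027e-02,  3.45075515e-02,  4.31160242e-05]), 'eef_pos': array([ 282.86716138, -612.26416923,  221.60543372]), 'tcp_rot': array([[ 9.07792270e-01,  4.19419283e-01, -8.12638627e-04],
       [ 4.19420063e-01, -9.07790915e-01,  1.57023730e-03],
       [-7.91181596e-05, -1.76628623e-03, -9.99998437e-01]]), 'ft_force': array([ 0.37379373, -1.26600644, -1.32380536]), 'torque': array([ 0.03190884, -0.029743  , -0.03131061]), 'grasp_force': 0.0, 'gripper_width': 87.15832537506074}
```

View pics/scene0.png

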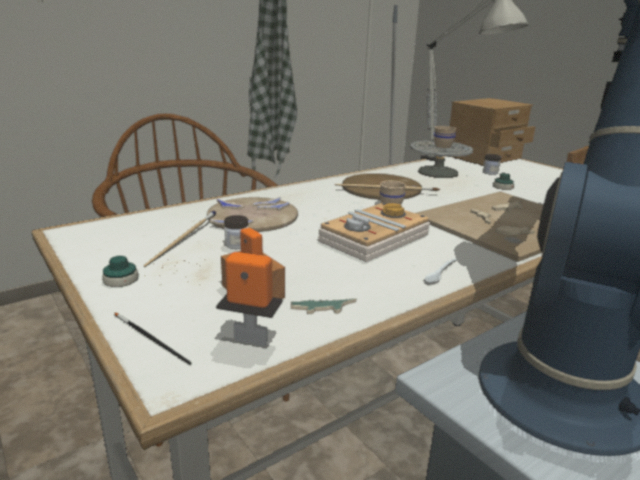

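View pics/top0.png

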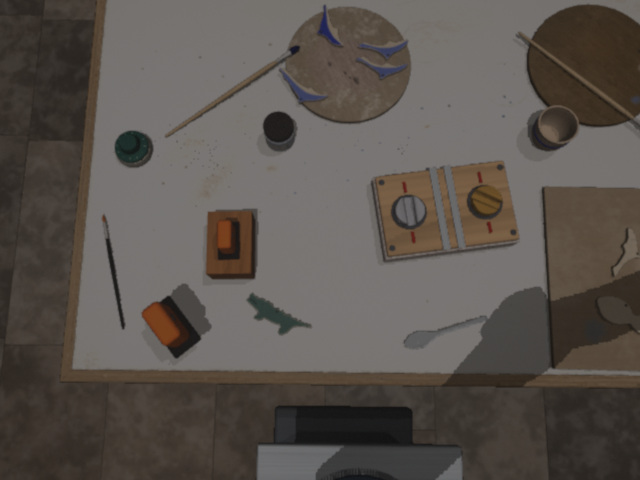

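The scene image shows the big orange key standing on a foot in front at (250,280), with the racked key behind it at (252,240). In the top image, the orange candidates are the key in the wooden rack at (228,237) and a freestanding key at (168,325). The brass screw is at (487,200) and the steel screw at (409,211). I choose the racked key and will check its sizes.

```bash
python3 - <<'E'
from h import *
im=grab('top');P=pts(im);p=im['pixels'];hsv=cv2.cvtColor(p,cv2.COLOR_RGB2HSV)
def blob(mask,name):
    q=P[mask]; 
    if len(q)<15: print(name,'few',len(q));return
    r=cv2.minAreaRect(q[:,:2].astype(np.float32)); print(name,len(q),np.round(q.mean(0),1),'rect',np.round(r[0],1),np.round(r[1],1),round(r[2],1),'z',np.round(np.percentile(q[:,2],[5,50,95]),1))
H,S,V=[hsv[...,i].astype(int) for i in range(3)]
u=np.arange(640)[None]+0*P[...,0];v=np.arange(480)[:,None]+0*P[...,0]
box=lambda a,b,c,d:(u>a)&(u<c)&(v>b)&(v<d)
orange=(H<14)&(S>190)&(V>90)
for n,b in(('rackkey',(205,205,260,280)),('freekey',(130,290,205,360))):
    m=orange&box(*b);blob(m,n); zt=np.percentile(P[m][:,2],80); blob(m&(abs(P[...,2]-zt)<5),n+' top')
z=P[...,2]
m=box(195,200,265,285)&(z>54)&(z<63); blob(m,'racktop')
blob(box(195,200,265,285)&(z>64)&(z<72),'collar')
red=((H<6)|(H>172))&(S>150)&(V>90)&box(375,160,520,260)
n,l,st,c=cv2.connectedComponentsWithStats(red.astype(np.uint8))
for i in range(1,n):
    if st[i,4]>5: print('red',st[i],c[i],np.round(P[l==i].mean(0),1))
for nme,c in(('brass',(487,200)),('steel',(409,211))):
    m=(np.hypot(u-c[0],v-c[1])<24)&(z>54)&(z<68)
    blob(m,nme+' top'); 
print(np.round(z[180:222:3,468:508:3],0).astype(int)); print(np.round(z[190:232:3,390:430:3],0).astype(int))
print(hsv[200,487],hsv[186,480],hsv[237,228])
save(im,'c1.png',(190,150,530,290),2.3)
E
```

```text
rackkey 284 [457.6 207.  114.2] rect [457.8 206.8] [39.2 17.4] 2.6 z [111.8 114.1 116.8]
rackkey top 280 [457.5 206.9 114.2] rect [457.8 206.8] [39.2 17.3] 2.3 z [111.9 114.1 116.8]
freekey 672 [322.  284.5 141.2] rect [323.  285.6] [57.4 25.7] 40.8 z [138.6 141.1 143.8]
freekey top 669 [322.  284.5 141.2] rect [323.  285.6] [57.4 25.7] 40.8 z [138.7 141.1 143.8]
racktop 1965 [453.5 205.3  59.4] rect [457.1 206.5] [101.4  70.9] 1.4 z [56.6 59.5 62.2]
collar 191 [448.7 200.2  65.9] rect [445.7 203.4] [35.2 86.7] 75.1 z [64.1 65.4 70.8]
red [478 173   4   9  18] [479.61111111 177.11111111] [ 571.7 -195.3   44.9]
red [403 182   4  10  22] [404.18181818 186.5       ] [554.7 -72.3  44.8]
red [488 222   4  10  20] [489.4 226.6] [ 489.2 -207.4   44.1]
red [411 232   4  11  22] [412.72727273 236.68181818] [471.4 -84.2  44.8]
brass top 496 [ 528.4 -200.4   60.1] rect [ 529.3 -201.1] [44.7 48.2] 62.9 z [55.6 60.4 63.4]
steel top 465 [511.1 -78.3  60.3] rect [512.4 -78.8] [45.1 47.8] 10.4 z [56.7 60.5 63.2]
[[  43   42   44   46   46   45   43   45   43   46   40   45   46   43]
 [  44   44   4
[... 907 characters left out ...]
   45   46   44   42   46]]
[[44 45 45 44 43 46 43 44 40 44 41 44 50 43]
 [45 43 43 42 46 44 43 42 45 43 46 44 43 49]
 [41 42 42 43 45 42 46 47 59 45 42 42 42 42]
 [43 45 45 48 63 48 45 51 62 59 45 45 43 43]
 [45 42 49 63 60 48 49 48 58 65 59 45 40 47]
 [46 47 59 63 59 51 48 50 61 61 59 62 44 45]
 [42 48 63 60 59 57 48 49 57 62 63 63 47 44]
 [46 46 60 61 61 60 48 51 51 62 62 61 47 45]
 [43 45 58 60 63 59 47 51 49 63 61 64 47 48]
 [43 46 53 60 62 62 51 48 48 60 63 59 45 45]
 [44 41 46 58 62 61 47 48 51 62 60 46 46 44]
 [46 43 43 47 57 61 48 47 50 54 47 44 44 44]
 [44 42 41 47 49 46 44 44 41 46 45 45 44 41]
 [42 44 43 45 42 44 42 45 46 41 44 47 46 42]]
[ 17 155 105] [ 16 103  62] [ 11 190 118]
```

View pics/c1.png

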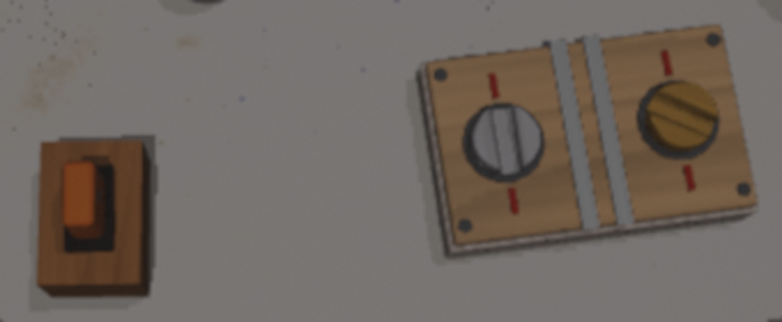

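The crop confirms the racked key: orange top face at (80,198) in the crop, about 39x17 mm once edge loss is allowed for. The free one measures 57x26 mm and stands taller, so it is the wrong size. The brass screw's slot is skewed against its red marks, and the steel screw's slot lines up with its own. Next I measure the slot angle.

```bash
cat >> h.py <<'E'
from scipy.spatial.transform import Rotation as Ro
def to(x,y,z,yaw,s=None):
    s=s or manip.get_state(); r=np.array(s['tcp_rot']).reshape(3,3); a=np.radians(yaw)
    t=np.array([[np.cos(a),np.sin(a),0],[np.sin(a),-np.cos(a),0],[0,0,-1]])
    print('shift',np.round(r.T@(np.array([x,y,z])-s['eef_pos']),1),'rot',np.round(Ro.from_matrix(r.T@t).as_rotvec(degrees=True),1))
def slot(P,c,rmax=21,lo=45.5,hi=55):
    d=np.hypot(P[...,0]-c[0],P[...,1]-c[1]);q=P[(d<rmax)&(P[...,2]>lo)&(P[...,2]<hi)]
    vx,vy,x,y=cv2.fitLine(q[:,:2].astype(np.float32),cv2.DIST_HUBER,0,.01,.01).ravel()
    return len(q),np.degrees(np.arctan2(vy,vx)),x,y
E
python3 - <<'E'
from h import *
ps=[pts(grab('top')) for _ in range(3)]
for P in ps:
    print('brass',slot(P,(530.4,-201.3)),'steel',slot(P,(513,-78.3)))
P=np.median(ps,0);
for c in((530.4,-201.3),(513,-78.3)):
    d=np.hypot(P[...,0]-c[0],P[...,1]-c[1]);m=(d<30)&(P[...,2]>57);print(cv2.minEnclosingCircle(P[m][:,:2].astype(np.float32)))
s=manip.get_state();print(s['time_s'])
to(560,-220,222,2)
E
```

```text
brass (189, np.float32(66.34957), np.float32(532.7775), np.float32(-202.08467)) steel (203, np.float32(8.175931), np.float32(513.3641), np.float32(-80.28671))
brass (192, np.float32(65.17772), np.float32(532.6271), np.float32(-202.13991)) steel (206, np.float32(7.20494), np.float32(513.20807), np.float32(-80.29438))
brass (191, np.float32(65.6569), np.float32(532.43585), np.float32(-202.38432)) steel (205, np.float32(8.227488), np.float32(513.2825), np.float32(-80.18798))
((529.316162109375, -201.69277954101562), 24.373920440673828)
((511.6745300292969, -78.6510238647461), 24.039470672607422)
0.3
shift [ 4.161e+02 -2.402e+02  3.000e-01] rot [-0.   0.  22.8]
```

Request:
apply_moves(motion=[1,416,-240,0,0,0,23,1,416,-240,0,0,0,23,1,416,-240,0,0,0,23,1,416,-240,0,0,0,23,1,416,-240,0,0,0,23])

```text
time_s: 0.92
eef_pos: [464.4, -355.7, 222.8]
tcp_rot: [[1.0, 0.031, 0.001], [0.031, -1.0, -0.0], [0.001, 0.0, -1.0]]
ft_force: [1.7, 0.9, -0.0]
gripper_width: 86.9
grasp_force: 0.0
```

```bash
python3 - <<'E'
from h import *
s=manip.get_state();print(s['time_s'],s['eef_pos'],s['tcp_rot'][:,0],s['joints'])
to(560,-220,222,2);to(457.5,206.8,180,1.8)
E
```

```text
0.925 [ 464.39014611 -355.72297153  222.81949418] [9.99510513e-01 3.12794612e-02 5.74151258e-04] [ 36.55572124  18.52511778  -4.11715191 100.37780403   1.49789493
  61.10705646 -56.279202  ]
shift [  99.8 -132.7    0.8] rot [ 0.  -0.  -0.2]
shift [  10.7 -562.5   42.6] rot [ 0. -0. -0.]
```

Request:
apply_moves(motion=[1,11,-562,42,0,0,0,1,11,-562,42,0,0,0,1,11,-562,42,0,0,0,1,11,-562,42,0,0,0,1,11,-562,42,0,0,0])

```text
time_s: 1.55
eef_pos: [459.6, -43.9, 199.5]
tcp_rot: [[1.0, 0.031, 0.001], [0.031, -1.0, -0.0], [0.001, 0.0, -1.0]]
ft_force: [1.3, 0.3, 0.5]
gripper_width: 87.2
grasp_force: 0.0
```

```bash
python3 - <<'E'
from h import *
s=manip.get_state();print(s['time_s'],s['eef_pos'],s['joints'])
to(457.5,206.8,150,1.8)
E
```

```text
1.55 [459.55821956 -43.9303486  199.51175796] [ 13.88839376   9.07896916 -15.17615299 116.61144787   2.92683196
  54.58625967 -91.0119792 ]
shift [   5.7 -250.7   49.4] rot [ 0.  -0.1 -0. ]
```

Request:
apply_moves(motion=[1,5.7,-251,40,0,0,0,1,5.7,-251,45,0,0,0,1,5.7,-251,49,0,0,0,1,5.7,-251,49,0,0,0,1,5.7,-251,49,0,0,0])

```text
time_s: 2.17
eef_pos: [456.0, 210.3, 149.8]
tcp_rot: [[0.999, 0.04, -0.001], [0.04, -0.999, 0.002], [-0.001, -0.002, -1.0]]
ft_force: [-0.9, 0.2, 1.0]
gripper_width: 87.1
grasp_force: 0.0
```

```bash
python3 - <<'E'
from h import *
im=grab('top');save(im,'t2.png',(150,160,350,310),3)
s=manip.get_state();print(s['time_s'],s['eef_pos'],s['joints'],s['tcp_rot'][:,0])
to(457.5,206.8,73,1.8)
E
```

```text
2.225 [456.58728854 208.19127619 149.8100311 ] [  -9.30455943   17.33886864  -23.89060187  114.45939044    8.96811508
   49.97811338 -125.91023976] [ 9.99320655e-01  3.68406828e-02 -9.96735294e-04]
shift [ 0.9  1.5 76.8] rot [-0.1  0.1  0.3]
```

Request:
apply_moves(motion=[1,1,1.5,30,0,0,0.2,1,1,1.5,60,0,0,0.2,1,1,1.5,77,0,0,0.2,1,1,1.5,77,0,0,0.2,1,1,1.5,77,0,0,0.2])

```text
time_s: 2.85
eef_pos: [459.4, 203.7, 74.2]
tcp_rot: [[1.0, 0.027, 0.002], [0.027, -1.0, 0.001], [0.002, -0.001, -1.0]]
ft_force: [0.7, -0.1, 0.3]
gripper_width: 86.9
grasp_force: 0.0
```

Request:
apply_moves(motion=[0.1,0,0,0,0,0,0,0.1,0,0,0,0,0,0,0.1,0,0,0,0,0,0,0.1,0,0,0,0,0,0,0.1,0,0,0,0,0,0])

```text
time_s: 3.48
eef_pos: [458.6, 203.7, 73.2]
tcp_rot: [[1.0, 0.028, 0.0], [0.028, -1.0, -0.0], [0.0, 0.0, -1.0]]
ft_force: [0.4, 0.5, -0.2]
gripper_width: 45.2
grasp_force: 0.0
```

```bash
python3 - <<'E'
from h import *
s=manip.get_state();print(s['time_s'],s['eef_pos'],s['joints'],s['tcp_rot'][:,0],s['ft_force'],s['gripper_width'],s['grasp_force'])
E
```

```text
3.475 [458.55435461 203.74392272  73.24842324] [ -11.13593694   23.62258969  -21.73717241  118.18625747   13.22568609
   40.46338285 -129.7383887 ] [9.99608991e-01 2.79618458e-02 2.39576401e-05] [ 0.35885492  0.52666767 -0.19852334] 45.156072638290716 0.0
```

Request:
apply_moves(motion=[0.3,-1,-3,0,0,0,0,0.3,-1,-3,0,0,0,0,0.1,-1,-3,0,0,0,0,0.1,-1,-3,0,0,0,0,0.1,-1,-3,0,0,0,0])

```text
time_s: 4.1
eef_pos: [457.5, 206.8, 73.2]
tcp_rot: [[1.0, 0.028, 0.0], [0.028, -1.0, 0.0], [0.0, -0.0, -1.0]]
ft_force: [-0.7, -0.0, -0.8]
gripper_width: 22.1
grasp_force: 30.0
```

Request:
apply_moves(motion=[0.1,0,0,0,0,0,0,0.1,0,0,0,0,0,0,0.1,0,0,0,0,0,0,0.1,0,0,0,0,0,0,0.1,0,0,0,0,0,0])

```text
time_s: 4.72
eef_pos: [457.5, 206.7, 73.2]
tcp_rot: [[1.0, 0.028, 0.0], [0.028, -1.0, -0.0], [0.0, 0.0, -1.0]]
ft_force: [-0.4, 0.5, -0.4]
gripper_width: 21.7
grasp_force: 30.0
```

```bash
python3 - <<'E'
from h import *
s=manip.get_state();print(s['time_s'],s['eef_pos'],s['tcp_rot'],s['ft_force'],s['gripper_width'],s['grasp_force'])
E
```

```text
4.725 [457.48794635 206.66551123  73.23960032] [[ 9.99612497e-01  2.78361990e-02  3.61610175e-05]
 [ 2.78362020e-02 -9.99612494e-01 -8.53257773e-05]
 [ 3.37718596e-05  8.62992987e-05 -9.99999996e-01]] [-0.40624586  0.47044015 -0.43174665] 21.674036044858166 29.981772741302848
```

Request:
apply_moves(motion=[0.1,0,0,-20,0,0,0,0.1,0,0,-45,0,0,0,0.1,0,0,-80,0,0,0,0.1,0,0,-100,0,0,0,0.1,0,0,-100,0,0,0])

```text
time_s: 5.35
eef_pos: [458.3, 206.9, 174.5]
tcp_rot: [[1.0, 0.028, 0.003], [0.028, -1.0, 0.001], [0.003, -0.001, -1.0]]
ft_force: [2.1, 0.5, -0.9]
gripper_width: 21.8
grasp_force: 30.0
```

```bash
python3 - <<'E'
from h import *
s=manip.get_state();print(s['time_s'],s['eef_pos'],s['joints'],s['ft_force'],s['gripper_width'])
im=grab('scene');save(im,'s2.png',(150,120,450,360),2.5)
to(530,-201.5,173,65.5)
E
```

```text
5.35 [458.30169549 206.93306797 174.47664255] [  -8.60138572   15.5328708   -24.28561718  113.01552927    8.00903857
   52.86431911 -125.3541393 ] [ 2.09809438  0.53637321 -0.9426354 ] 21.78332873065859
shift [6.120e+01 4.098e+02 4.000e-01] rot [  0.   -0.  -63.9]
```

View pics/s2.png

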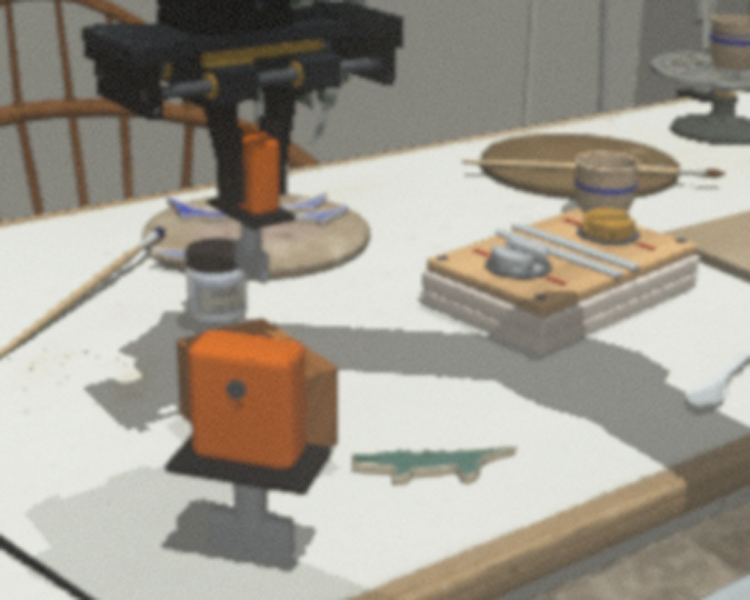

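The key hangs upright in the gripper, orange handle at (260,175) in the crop and blade tip at (252,270). I carry it to the brass screw.

Request:
apply_moves(motion=[0.1,8,50,0,0,0,-8,0.1,16,105,0,0,0,-17,0.1,25,160,0,0,0,-26,0.1,33,215,0,0,0,-35,0.1,42,270,0,0,0,-44])

```text
time_s: 6.02
eef_pos: [506.0, -63.8, 171.7]
tcp_rot: [[0.696, 0.718, -0.003], [0.718, -0.696, 0.0], [-0.002, -0.002, -1.0]]
ft_force: [1.2, 0.0, -0.9]
gripper_width: 21.4
grasp_force: 30.0
```

```bash
python3 - <<'E'
from h import *
s=manip.get_state();print(s['time_s'],s['eef_pos'],s['joints'],s['gripper_width'])
to(530,-201.5,165,65.5)
E
```

```text
6.025 [506.04533453 -63.81281463 171.70864188] [ 22.23210299  16.48677436 -23.64692066 112.10707853   8.15862462
  53.15709503 -49.56862685] 21.354973381760228
shift [-82.2 113.    6.6] rot [ -0.1   0.1 -19.6]
```

Request:
apply_moves(motion=[0.1,-30,42,2,0,0,-7,0.1,-60,80,4,0,0,-14,0.1,-75,104,6,0,0,-19,0.1,-82,113,6,0,0,-19.6,0.1,-82,113,6,0,0,-19.6])

```text
time_s: 6.65
eef_pos: [529.7, -199.3, 166.3]
tcp_rot: [[0.421, 0.907, -0.002], [0.907, -0.421, 0.001], [0.0, -0.002, -1.0]]
ft_force: [0.4, 0.0, -1.5]
gripper_width: 21.7
grasp_force: 30.0
```

Request:
apply_moves(motion=[0.1,0,0,0,0,0,0,0.1,0,0,0,0,0,0,0.1,0,0,0,0,0,0,0.1,0,0,0,0,0,0,0.1,0,0,0,0,0,0])

```text
time_s: 7.28
eef_pos: [530.4, -199.6, 167.4]
tcp_rot: [[0.419, 0.908, 0.0], [0.908, -0.419, -0.0], [-0.0, 0.0, -1.0]]
ft_force: [0.5, -0.4, -1.4]
gripper_width: 22.1
grasp_force: 30.0
```

```bash
python3 - <<'E'
from h import *
s=manip.get_state();print(s['time_s'],s['eef_pos'],s['joints'],s['gripper_width'],s['tcp_rot'])
im=grab('scene');save(im,'s3.png',(280,130,480,290),4)
P=pts(im)
# orange handle and blade, hidden from top by gripper
hsv=cv2.cvtColor(im['pixels'],cv2.COLOR_RGB2HSV);u,v=np.meshgrid(range(640),range(480))
m=(hsv[...,0]<12)&(hsv[...,1]>190)&(hsv[...,2]>90)&(u>320)&(P[...,2]>80)
print(m.sum(),P[m].mean(0),P[m].min(0),P[m].max(0))
to(530,-201.5,125,65.5)
E
```

```text
7.275 [ 530.35824241 -199.59821592  167.35512953] [ 34.77926206  21.81527717 -23.48484136 105.29828552  10.42428356
  54.98261853 -18.01287169] 22.084888775612377 [[ 4.19435269e-01  9.07785238e-01  1.32586346e-04]
 [ 9.07785245e-01 -4.19435254e-01 -1.25009964e-04]
 [-5.78708123e-05  1.72793517e-04 -9.99999983e-01]]<stdin>:8: RuntimeWarning: Mean of empty slice.
  ret = um.true_divide(
Traceback (most recent call last):
ValueError: zero-size array to reduction operation minimum which has no identity
```

View pics/s3.png

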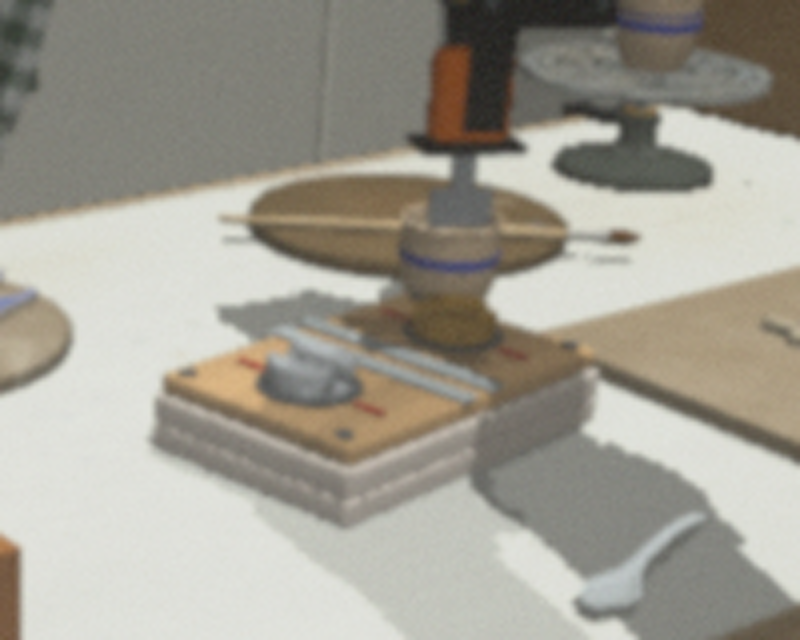

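The key hangs upright over the brass head: blade tip at about (462,220) in the crop, with the head below it at (455,315). Lowering it.

Request:
apply_moves(motion=[0.1,-1.9,0.4,15,0,0,0,0.1,-1.9,0.4,30,0,0,0,0.1,-1.9,0.4,42,0,0,0,0.1,-1.9,0.4,42,0,0,0,0.1,-1.9,0.4,42,0,0,0])

```text
time_s: 7.95
eef_pos: [530.3, -201.5, 125.4]
tcp_rot: [[0.419, 0.908, 0.001], [0.908, -0.419, -0.0], [0.0, 0.0, -1.0]]
ft_force: [-0.6, -0.7, -0.3]
gripper_width: 22.0
grasp_force: 30.0
```

```bash
python3 - <<'E'
from h import *
to(530,-201.5,110.5,65.5)
P=np.array(manip.get_state()['ft_force']);print(P)
im=grab('scene');save(im,'s4.png',(340,140,460,230),6)
E
```

```text
shift [-0.1 -0.2 14.9] rot [ 0.  -0.  -0.3]
[-0.57902183 -0.67904187 -0.30368925]
```

View pics/s4.png

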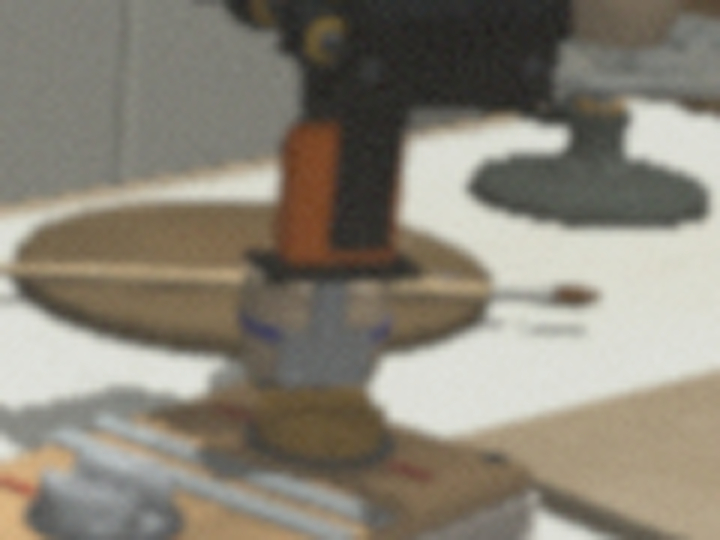

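The blade at (320,350) in the crop sits centred just over the brass head at (320,410). Inserting it.

Request:
apply_moves(motion=[0.1,0,0,4,0,0,0,0.1,0,0,8,0,0,0,0.1,0,0,12,0,0,0,0.1,0,0,15,0,0,0,0.1,0,0,15,0,0,0])

```text
time_s: 8.62
eef_pos: [529.7, -201.5, 109.9]
tcp_rot: [[0.42, 0.908, -0.001], [0.908, -0.42, 0.0], [-0.0, -0.001, -1.0]]
ft_force: [-0.1, 0.4, -1.4]
gripper_width: 21.8
grasp_force: 30.0
```

Request:
apply_moves(motion=[0.1,0,0,0,0,0,0,0.1,0,0,0,0,0,0,0.1,0,0,0,0,0,0,0.1,0,0,0,0,0,0,0.1,0,0,0,0,0,0])

```text
time_s: 9.25
eef_pos: [529.9, -201.6, 110.3]
tcp_rot: [[0.419, 0.908, 0.0], [0.908, -0.419, -0.0], [-0.0, 0.0, -1.0]]
ft_force: [-0.3, 0.4, -1.1]
gripper_width: 22.0
grasp_force: 30.0
```

Request:
apply_moves(motion=[0.1,0,0,0,0,0,7,0.1,0,0,0,0,0,14,0.1,0,0,0,0,0,21,0.1,0,0,0,0,0,28,0.1,0,0,0,0,0,35])

```text
time_s: 9.88
eef_pos: [530.0, -201.5, 110.3]
tcp_rot: [[0.866, 0.5, 0.0], [0.5, -0.866, -0.0], [0.0, 0.0, -1.0]]
ft_force: [-0.2, -0.8, -2.2]
gripper_width: 21.3
grasp_force: 30.0
```

```bash
python3 - <<'E'
from h import *
s=manip.get_state();print(s['torque'],s['ft_force']);to(530,-201.5,110.5,-3,s)
E
```

```text
[-0.01059717  0.03671808  0.047827  ] [-0.17554343 -0.79983112 -2.2139546 ]
shift [ 0.   0.  -0.2] rot [ 0. -0. 33.]
```

Request:
apply_moves(motion=[0.1,0,0,0,0,0,7,0.1,0,0,0,0,0,14,0.1,0,0,0,0,0,21,0.1,0,0,0,0,0,28,0.1,0,0,0,0,0,32])

```text
time_s: 10.5
eef_pos: [530.0, -200.8, 110.3]
tcp_rot: [[0.999, -0.033, -0.0], [-0.033, -0.999, 0.001], [-0.0, -0.001, -1.0]]
ft_force: [-1.2, 0.3, -0.7]
gripper_width: 21.8
grasp_force: 30.0
```

```bash
python3 - <<'E'
from h import *
s=manip.get_state();print(s['torque'],s['ft_force']);to(530,-201.5,110.5,-3,s)
im=grab('scene');save(im,'s5.png',(340,140,460,230),6)
E
```

```text
[0.3520689  0.05202321 0.09141326] [-1.21734025  0.33754337 -0.71584957]
shift [ 0.1  0.7 -0.2] rot [-0.   0.   1.1]
```

View pics/s5.png

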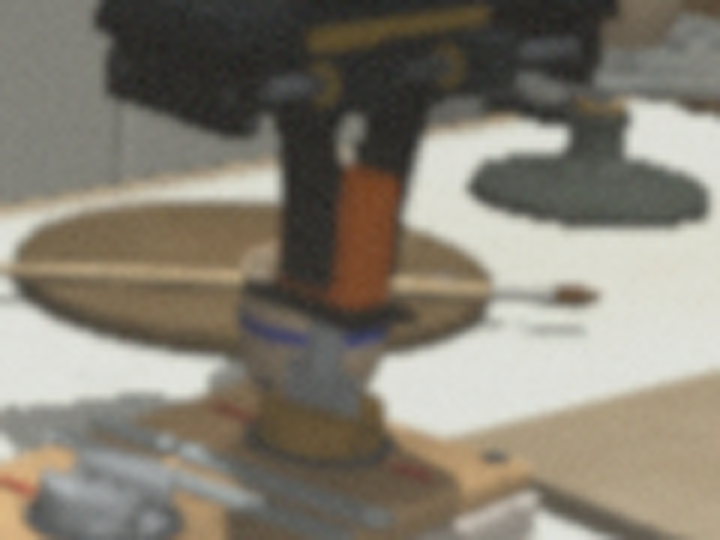

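The key is in the slot and turned, blade at (325,365) in the crop. The torque, about 0.09 N m, is screw friction. I turn a little further to take up the play.

Request:
apply_moves(motion=[0.1,0,0,0,0,0,2,0.1,0,0,0,0,0,4,0.1,0,0,0,0,0,6,0.1,0,0,0,0,0,6,0.1,0,0,0,0,0,6])

```text
time_s: 11.18
eef_pos: [530.0, -200.9, 110.2]
tcp_rot: [[0.991, -0.135, -0.0], [-0.135, -0.991, 0.001], [-0.0, -0.001, -1.0]]
ft_force: [0.7, 4.0, -0.4]
gripper_width: 21.8
grasp_force: 30.0
```

```bash
python3 - <<'E'
from h import *
s=manip.get_state();print(s['torque'],s['ft_force']);to(530,-201.5,110.5,-8,s)
E
```

```text
[1.19698213 0.01869723 0.19228977] [ 0.66106904  3.99007959 -0.37923129]
shift [ 0.1  0.6 -0.3] rot [-0.   0.   0.2]
```

Torque has risen past friction to 0.19 N m, so the screw is at its stop. I centre the blade in the slot and lift.

Request:
apply_moves(motion=[0.1,0,0,0,0,0,-7,0.1,0,0,0,0,0,-15,0.1,0,0,0,0,0,-15,0.1,0,0,-5,0,0,-15,0.1,0,0,-12,0,0,-15])

```text
time_s: 11.8
eef_pos: [529.9, -202.0, 122.7]
tcp_rot: [[0.992, 0.124, -0.0], [0.124, -0.992, -0.0], [-0.0, 0.0, -1.0]]
ft_force: [-0.3, -1.1, -1.1]
gripper_width: 21.9
grasp_force: 30.0
```

Request:
apply_moves(motion=[0.1,0,0,-20,0,0,0,0.1,0,0,-40,0,0,0,0.1,-20,-50,-60,0,0,-1.5,0.1,-50,-90,-60,0,0,-1.5,0.1,-73,-140,-60,0,0,-1.5])

```text
time_s: 12.42
eef_pos: [439.2, -71.3, 183.1]
tcp_rot: [[0.989, 0.149, 0.002], [0.149, -0.989, -0.001], [0.002, 0.001, -1.0]]
ft_force: [0.7, 0.7, -0.6]
gripper_width: 22.0
grasp_force: 30.0
```

```bash
python3 - <<'E'
from h import *
s=manip.get_state();print(s['time_s'],s['eef_pos'],s['joints'],s['gripper_width'])
im=grab('top');save(im,'t3.png',(340,130,540,280),4)
P=pts(im);print(slot(P,(530.4,-201.3)),slot(P,(513,-78.3)))
to(457.5,206.7,173,1.6,s)
E
```

```text
12.425 [439.16611326 -71.27097207 183.14818201] [ 16.35000658   8.53324345 -13.84624551 119.72515668   2.63833443
  51.90966763 -80.41008464] 21.999208107752256Traceback (most recent call last):
  File "<stdin>", line 4, in <module>
  File "h.py", line 25, in slot
    vx,vy,x,y=cv2.fitLine(q[:,:2].astype(np.float32),cv2.DIST_HUBER,0,.01,.01).ravel()
              ~~~~~~~~~~~^^^^^^^^^^^^^^^^^^^^^^^^^^^^^^^^^^^^^^^^^^^^^^^^^^^^^
cv2.error: OpenCV(4.12.0) /io/opencv/modules/imgproc/src/linefit.cpp:50: error: (-215:Assertion failed) count > 0 in function 'fitLine2D_wods'
```

View pics/t3.png

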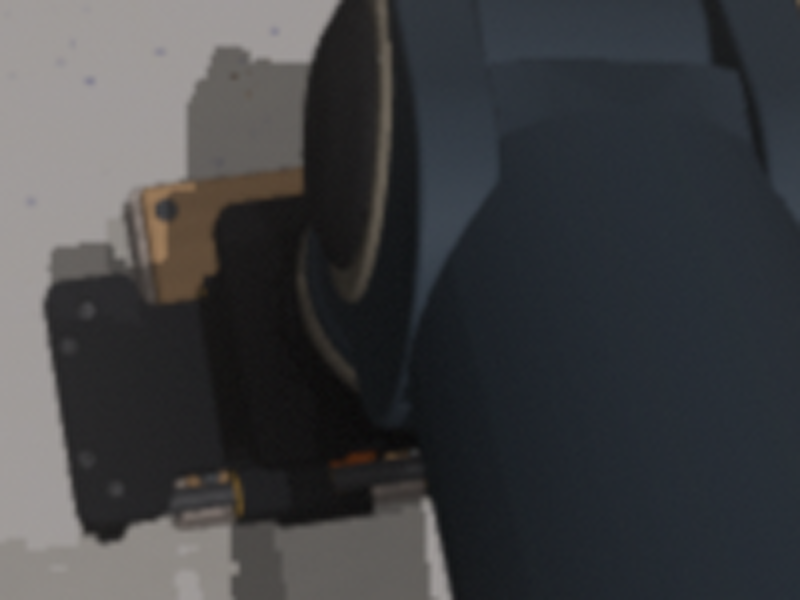

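The arm covers the mould in this view, so I'll check the screw once the arm is over the rack.

```bash
python3 - <<'E'
from h import *
to(457.5,206.7,173,1.6)
E
```

```text
shift [  65.4 -264.1   10. ] rot [-0.2  0.2  7.4]
```

Request:
apply_moves(motion=[0.1,13,-50,2,0,0,1.5,0.1,26,-105,4,0,0,3,0.1,40,-160,6,0,0,4.5,0.1,53,-215,8,0,0,6,0.1,65,-262,10,0,0,7.4])

```text
time_s: 13.1
eef_pos: [465.0, 199.2, 173.0]
tcp_rot: [[1.0, 0.022, 0.002], [0.022, -1.0, 0.0], [0.002, -0.0, -1.0]]
ft_force: [1.8, -1.1, -1.2]
gripper_width: 21.5
grasp_force: 30.0
```

Request:
apply_moves(motion=[0.1,0,0,0,0,0,0,0.1,0,0,0,0,0,0,0.1,0,0,0,0,0,0,0.1,0,0,0,0,0,0,0.1,0,0,0,0,0,0])

```text
time_s: 13.72
eef_pos: [464.7, 196.3, 172.4]
tcp_rot: [[1.0, 0.021, 0.0], [0.021, -1.0, -0.0], [0.0, 0.0, -1.0]]
ft_force: [-0.3, -0.3, -1.4]
gripper_width: 21.9
grasp_force: 30.0
```

```bash
python3 - <<'E'
from h import *
s=manip.get_state();print(s['time_s'],s['eef_pos'],s['joints'],s['gripper_width'])
im=grab('top');sc=grab('scene');save(sc,'s6.png',(200,100,440,280),3.3)
P=pts(im);print(slot(P,(530.4,-201.3)),slot(P,(513,-78.3)))
to(457.5,206.7,90,1.6,s);print(s['tcp_rot'])
E
```

```text
13.725 [464.74061744 196.28687626 172.38300528] [  -8.46245004   15.74228115  -22.816506    112.8955509     7.61761024
   52.77602805 -123.9074349 ] 21.889623455122308
(197, np.float32(9.685133), np.float32(530.51227), np.float32(-204.12291)) (201, np.float32(6.3298173), np.float32(513.0627), np.float32(-80.17836))
shift [ -7.  -10.6  82.4] rot [ 0.  -0.  -0.4]
[[ 9.99771937e-01  2.13537520e-02  3.02841805e-04]
 [ 2.13538207e-02 -9.99771956e-01 -2.25508505e-04]
 [ 2.97957291e-04  2.31923904e-04 -9.99999929e-01]]
```

View pics/s6.png

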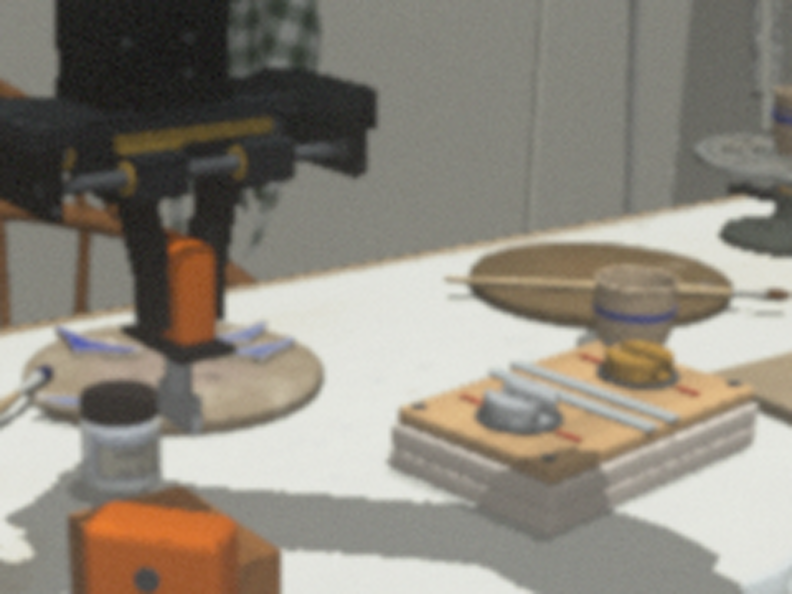

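The scene crop shows the brass slot lined up with its red marks at (640,362), and the fit gives 9.7° against 8.3° for the marks. The steel screw is unchanged at (520,405), and the key still hangs upright. I align it over the pocket.

Request:
apply_moves(motion=[0.1,-7,-10.5,10,0,0,-0.4,0.1,-7,-10.5,25,0,0,-0.4,0.1,-7,-10.5,42,0,0,-0.4,0.1,-7,-10.5,42,0,0,-0.4,0.1,-7,-10.5,42,0,0,-0.4])

```text
time_s: 14.45
eef_pos: [457.5, 207.3, 130.1]
tcp_rot: [[1.0, 0.029, -0.0], [0.029, -1.0, -0.0], [-0.0, 0.0, -1.0]]
ft_force: [0.5, -0.6, -1.2]
gripper_width: 21.8
grasp_force: 30.0
```

Request:
apply_moves(motion=[0.1,0,0,0,0,0,0,0.1,0,0,0,0,0,0,0.1,0,0,0,0,0,0,0.1,0,0,0,0,0,0,0.1,0,0,0,0,0,0])

```text
time_s: 15.08
eef_pos: [457.4, 207.3, 130.3]
tcp_rot: [[1.0, 0.03, 0.0], [0.03, -1.0, -0.0], [0.0, 0.0, -1.0]]
ft_force: [0.4, -0.1, -1.3]
gripper_width: 21.5
grasp_force: 30.0
```

```bash
python3 - <<'E'
from h import *
s=manip.get_state();print(s['time_s'],s['eef_pos'],s['tcp_rot'][:,0],s['ft_force'])
to(457.5,206.7,90,1.6,s)
E
```

```text
15.075 [457.37961224 207.34249459 130.31948408] [9.99560564e-01 2.96419651e-02 1.80850637e-04] [ 0.40567928 -0.13648086 -1.29199897]
shift [ 0.1  0.6 40.3] rot [ 0.  -0.   0.1]
```

Request:
apply_moves(motion=[0.1,0,0.6,8,0,0,0,0.1,0,0.6,16,0,0,0,0.1,0,0.6,25,0,0,0,0.1,0,0.6,33,0,0,0,0.1,0,0.6,40,0,0,0])

```text
time_s: 15.7
eef_pos: [457.2, 206.7, 89.5]
tcp_rot: [[1.0, 0.03, -0.0], [0.03, -1.0, -0.0], [-0.0, 0.0, -1.0]]
ft_force: [-0.1, 0.3, -1.3]
gripper_width: 21.6
grasp_force: 30.0
```

```bash
python3 - <<'E'
from h import *
s=manip.get_state();print(s['time_s'],s['eef_pos'],s['tcp_rot'][:,0],s['ft_force'])
to(457.5,206.7,73.5,1.6,s)
E
```

```text
15.7 [457.2127717  206.71223533  89.53398803] [ 9.99559307e-01  2.96813715e-02 -4.57091008e-04] [-0.13994163  0.26988033 -1.26272314]
shift [ 0.3  0.  16. ] rot [0.  0.  0.1]
```

Request:
apply_moves(motion=[0.1,0,0,5,0,0,0,0.1,0,0,10,0,0,0,0.1,0,0,15,0,0,0,0.1,0,0,16,0,0,0,0.1,0,0,16,0,0,0])

```text
time_s: 16.32
eef_pos: [457.4, 206.8, 74.3]
tcp_rot: [[1.0, 0.03, 0.0], [0.03, -1.0, -0.0], [0.0, 0.0, -1.0]]
ft_force: [0.1, 0.9, -0.5]
gripper_width: 21.8
grasp_force: 30.0
```

Request:
apply_moves(motion=[0.3,0,0,0,0,0,0,0.5,0,0,0,0,0,0,1,0,0,0,0,0,0,1,0,0,0,0,0,0,1,0,0,0,0,0,0])

```text
time_s: 16.95
eef_pos: [457.4, 206.7, 74.3]
tcp_rot: [[1.0, 0.03, 0.0], [0.03, -1.0, -0.0], [0.0, 0.0, -1.0]]
ft_force: [-0.1, 0.1, 0.1]
gripper_width: 58.2
grasp_force: 0.0
```

Request:
apply_moves(motion=[1,0,0,0,0,0,0,1,0,0,-15,0,0,0,1,0,0,-50,0,0,0,1,0,0,-100,0,0,0,1,0,0,-150,0,0,0])

```text
time_s: 17.58
eef_pos: [457.2, 206.9, 226.8]
tcp_rot: [[1.0, 0.03, 0.001], [0.03, -1.0, 0.0], [0.001, -0.0, -1.0]]
ft_force: [1.3, 0.5, -0.1]
gripper_width: 86.6
grasp_force: 0.0
```

Request:
apply_moves(motion=[1,0,30,0,0,0,0,1,0,80,0,0,0,0,1,0,130,0,0,0,0,1,0,180,0,0,0,0,1,0,200,0,0,0,0])

```text
time_s: 18.2
eef_pos: [463.2, 3.7, 225.4]
tcp_rot: [[1.0, 0.025, 0.001], [0.025, -1.0, -0.001], [0.001, 0.001, -1.0]]
ft_force: [-1.2, 0.1, 0.2]
gripper_width: 87.1
grasp_force: 0.0
```

```bash
python3 - <<'E'
from h import *
im=grab('top');P=pts(im);hsv=cv2.cvtColor(im['pixels'],cv2.COLOR_RGB2HSV);u,v=np.meshgrid(range(640),range(480))
m=(hsv[...,0]<14)&(hsv[...,1]>190)&(hsv[...,2]>90)&(u>205)&(u<260)&(v>205)&(v<280)
q=P[m];print(len(q),q.mean(0) if len(q) else 0,np.percentile(q[:,2],[5,95]) if len(q) else 0)
sc=grab('scene');save(sc,'s7.png',(180,180,420,360),3.3)
s=manip.get_state();print(s['time_s'],s['eef_pos'],s['gripper_width'],s['ft_force'])
E
```

```text
0 0 0
18.3 [463.3367193    4.32876769 225.16170985] 87.00703730562599 [0.69079486 0.88533348 0.4044826 ]
```

View pics/s7.png

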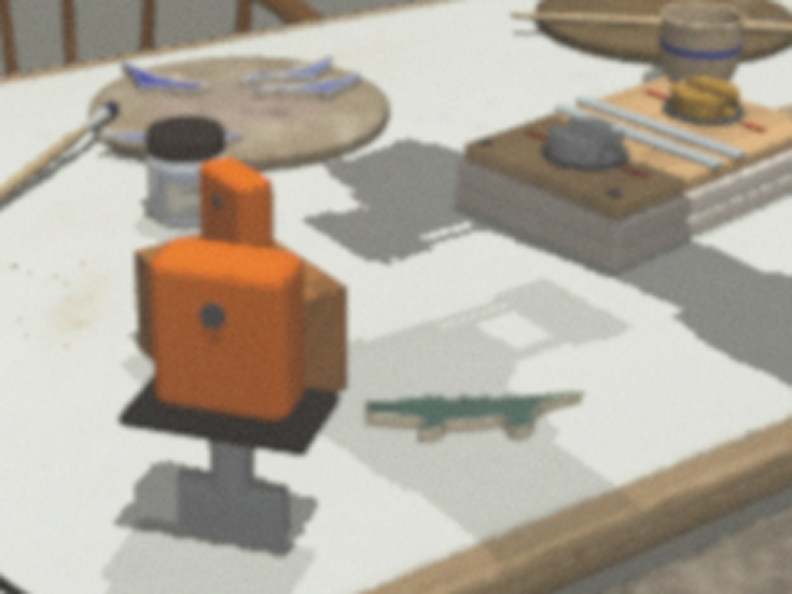

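The key stands upright in the rack at (235,205) in the crop. My top mask found nothing, so I check with looser thresholds and a height test.

```bash
python3 - <<'E'
from h import *
im=grab('top');P=pts(im)
m=(abs(P[...,0]-457)<45)&(abs(P[...,1]-207)<35)&(P[...,2]>100)&(P[...,2]<135);q=P[m]
print(len(q),q.mean(0) if len(q) else im['depth'][225:250:8,215:245:8])
im=grab('scene');P=pts(im);hsv=cv2.cvtColor(im['pixels'],cv2.COLOR_RGB2HSV)
m=(hsv[...,0]<14)&(hsv[...,1]>190)&(abs(P[...,0]-457)<45)&(abs(P[...,1]-207)<35);q=P[m]
print(len(q),q.mean(0),np.percentile(q,[2,98],axis=0))
E
```

```text
452 [456.80793971 204.89675831 112.77642807]
84 [452.93285471 209.79079081 115.17015861] [[438.81975142 202.20311289 112.92244936]
 [470.41681198 215.9680669  116.85639191]]
```

```bash
python3 -c "
from bench import manip
print(manip.job_done())"
```

```text
the job is handed in; nothing more can be done
None
```

I turned the brass screw to its stop, put the key back upright in the rack pocket and let go of it, left the steel screw tight, and handed the job in at about 18 s; no verdict came back.

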